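# Hold a wooden egg over the saucer with tongs, ready for varnish

## Task

I am about to pour varnish over the painted wooden egg, so take the tongs by their wooden grips, close their loops round the egg on its little pedestal and lift it off; fingers must not touch the egg. Carry it over the middle of the white saucer and finish while still holding it there in the tongs, upright and still, with at least 6 cm of air between egg and saucer. Leave the pedestal, the saucer and the other things on the table where they stand.

Things in the scene. Friction and masses are not known exactly. Their poses are not given: they have to be found in the camera images.
- tongs_grip (a point): Point midway between the two pale wooden scales (grips) on the outsides of the tongs' arms, half-way up (15.5 mm above the table as they lie). x runs to the loops, y from right to left arm (closing direction), z up. Each scale: 70 mm long (x -35 to 35), 20 mm tall. Width over the scales here: 47 mm sprung open (45 at their back ends, 49 front); 41 with the loops still 57 apart; 32 on the egg.
- tongs_jaw (a point): Point midway between the centres of the tongs' two loops, 100 mm in front of tongs_grip, same axes. Each loop is an upright ring of 4 mm wire, 31 mm outside diameter, standing along x; it reaches x = +15.5 mm from here. The loops are 68 mm apart in the clear when open. The egg's sides bulge into the loops as they close.
- tongs_left (a joint): Closing angle of each arm of the tongs (both move alike), rad: 0 sprung open, 0.15 shut to the stop, about 0.08 with the egg held. The arms pivot 90 mm behind tongs_grip: per 0.01 rad the width over the scales shrinks by 1.8 mm, the gap between the loops by 3.8 mm; let go, they spring open.
- egg_center (a point): Turned wooden egg, cream with two thin brown lines, about 45 g, 57 mm tall, blunt end down; it stands upright on a flat 22 mm base on the pedestal. This point is on its axis, half-way up (28.5 mm above its base, 52.5 mm above the table at the start); it is widest, 43 mm across, 4.5 mm below this point. z points to its narrow end.
- egg: The same egg; its origin is the centre of its flat base, z up its axis.
- tongs: Steel spring tongs, 216 mm long, 126 g, both arms included: round bow at the back (its end 102 mm behind tongs_grip), a wire loop at the end of each arm. They lie on their side, so the arms close horizontally; they balance 11 mm behind tongs_grip. Origin 15.5 mm below tongs_grip, same axes. Squeezed at the scales: 5 N a side begins to close them, about 8 N brings the loops to the egg.
- pedestal: Small dark turned wooden pedestal under the egg, loose, 120 g: foot 54 mm across and 6 mm high, waist 22 mm, round flat top 28 mm across, 24 mm above the table. Origin at the centre of its underside.
- saucer: White ceramic saucer, loose, 130 mm across, 18 mm high at the rim. Origin at the centre of its underside, on the table.
- jar: Empty glass jar, 72 mm across, 118 mm tall; a bystander. Origin at the centre of its underside.
- brush_pot: Square black pot 75 mm wide, 95 mm tall, with brushes up to 195 mm; a bystander. Origin at the centre of its underside.
- notebook: Black notebook 145 x 95 mm, 14 mm thick, with a pen on top (to 23 mm); a bystander. Origin at the centre of its underside.
- paint_tin: Watercolour tin, opened flat, 14 mm high, 115 mm along its x and reaching from y = -154 mm to y = +53 mm about its origin (underside); a bystander.
Mind the look-alikes: they are no part of the job. Leave any blue look-alike of the pedestal alone.

How it is judged (in metres and radians):
On the way, in this order (a step that is already met when the one before it is completed fails the run):
1. the tongs are lifted off the table in the fingers, the egg still standing on its pedestal (height (world z) of tongs_grip above 0.03 m and contact force between the fingers and tongs above 1 N and distance of egg_center from where it was at the start of the episode below 0.02 m), for 0.2 s.
2. the egg is lifted off its pedestal between the loops of the tongs (height (world z) of egg_center above 0.07 m and distance between egg_center and tongs_jaw below 0.022 m and contact force between tongs and egg above 0.5 N and contact force between egg and pedestal below 0.05 N), for 0.2 s.
At the end, for the whole second after the job is handed in: The egg is held still and within 0.5 rad of upright between the tongs' loops, axis within 40 mm of the saucer's centre, its centre over 96 mm above the table, touched by nothing but the tongs, which the fingers grip; pedestal upright, pedestal and saucer within 30 mm of where they were (height (world z) of egg_center above 0.096 m and horizontal distance between egg_center and saucer below 0.04 m and angle between egg's own z axis and vertical below 0.5 rad and distance between egg_center and tongs_jaw below 0.022 m and value of joint tongs_left between 0.06 and 0.13 rad and contact force between tongs and egg above 0.5 N and contact force between the fingers and tongs above 2 N and contact force between the arm and egg below 0.05 N and contact force between each of egg, tongs and pedestal below 0.05 N and contact force between each of egg, tongs and saucer below 0.05 N and height (world z) of tongs_grip above 0.05 m and linear speed of egg below 0.02 m/s and height (world z) of pedestal below 0.01 m and angle between pedestal's own z axis and vertical below 0.2 rad and distance of each of pedestal, saucer from where it was at the start of the episode below 0.03 m); the arm keeps its last pose, push and grip.
It fails at once if the robot touches the egg directly (contact force between the arm and egg above 0.3 N).
It fails at once if the fingers touch the egg (contact force between the fingers and egg above 0.3 N).
It fails at once if the pedestal is knocked over or pushed more than 40 mm (angle between pedestal's own z axis and vertical above 0.6 rad or distance of pedestal from where it was at the start of the episode above 0.04 m).
It fails at once if the saucer is pushed more than 40 mm (distance of saucer from where it was at the start of the episode above 0.04 m).
It fails at once if a bystander (jar, brush pot, notebook, paint tin) is pushed more than 40 mm (distance of any of jar, brush_pot, notebook, paint_tin from where it was at the start of the episode above 0.04 m).
It also fails if it takes over 48 s, if anything falls off the work surface, if the arm or the gripper's body presses on something with over 40 N, if the wrist force passes 120 N, or if a joint passes its speed limit or range.

## Robot

A 6-joint arm with a two-finger parallel gripper is mounted at the origin on the work surface. World frame = base frame: x ahead of the robot, y to its left, z up, the work surface at z = 0. Lengths are in mm, angles in rad, forces in N, time in s.
With the tool pointing down it reaches from about 400 to 825 mm from the base axis. Payload 7 kg.
Tool frame: the origin (TCP) lies at the very end of the fingers, on their centre line; the grasp point (between the pads) lies 19 mm behind it; z points along the fingers, y is the direction in which the jaws open and shut (so a half turn about z gives the same grasp; the last joint's range is limited). The gripper opens to 88 mm and grips with 3 to 60 N. Pads are 19 mm wide; open, the fingers measure 130 mm over their backs; the gripper's body (78 mm by 193 mm) begins 47 mm behind the grasp point.
Start: joints at [1.46, 0.359, 0.012, 0, -1.224, -0.288], TCP at [262.117, 622.005, 226.561] pointing down, gripper open.
Joint ranges: [-3.07, 3.07], [-1.43, 2.12], [-1.02, 1.25], [-3.03, 1.67], [-3.05, -0], [-3.03, 3.03]. Speed limits (rad/s): [2.39, 2.39, 3.01, 3.14, 3.14, 3.14].

## Interface

Orientations are given as a unit quaternion [x, y, z, w].
In Python, from plant import bot gives the robot as it stands. Calls block until the motion is done:
- bot.move_ptp(position, orientation): joint-space move of the TCP to a pose.
- bot.line_to(position, velocity=150, ori=None): straight line of the TCP; ori=None keeps the orientation; velocity is the mean speed in mm/s.
- bot.move_joints(angles): joint-space move.
- bot.move_gripper(opening, force=None): finger opening in mm; force is the grip in N (None keeps the last); returns when the fingers have stopped.
- bot.pause(seconds).
- bot.solve_ik(position, orientation): joint angles nearest the present ones, or None.
- bot.read_state(): the state.
- bot.camera(name): name is "scene" or "top" or "wrist"; returns the picture (480x640x3 uint8, red, green, blue); there is no depth.
- bot.get_calibration(name): a dict with "fx", "fy", "cx", "cy" (pixels), "view" (4x4, takes a point from world to camera coordinates); the wrist camera has in their place "T_tool_cam" (4x4, takes a point from camera to tool coordinates, whose origin is the TCP and whose axes are the flange's). Camera axes: x right, y up, looking along -z (the intrinsics and any distortion apply to the point x, -y, -z); pixel columns grow to the right and rows downward; lengths in mm; the calibration is good to about 2 mm. A picture is of the moment at which its call begins: read the wrist's pose just before it. get_calibration takes no time and is no camera call.
A pose or a line that the arm cannot do raises bot.Unreachable and nothing moves.
- bot.close_job(): hands the job in, once; it reports no verdict.
The state is a dict: "t": time; "joint_pos": joint angles; "qvel": joint speeds; "tau": joint torques, N m; "tcp_pos": TCP position; "eef_rot": TCP orientation; "contact_force": force on the tool from outside, world axes, zero at the start; "moment": the same for the moment, N m; "width": finger opening in mm.
Only numpy, scipy, OpenCV 4.12 (cv2) and the standard library are available. Lean on these libraries where they do the work, as an engineer would, in place of code of your own. Each camera call takes 0.05 s, during which the arm holds its last target.

## Working session

There is one attempt and no reset: what is moved stays moved. The work goes in short steps, each a Python script; the robot and the scene stay as the last script left them, time stands still between calls to the robot, and variables do not carry over. Pictures are saved under pics/ and viewed, and the job is handed in when it is done.

```bash
ls; mkdir -p pics; python3 - <<'E'
from plant import bot
import cv2,json
for n in("scene","top","wrist"):
    im=bot.camera(n); cv2.imwrite(f"pics/{n}0.png",im[:,:,::-1])
    print(n,bot.get_calibration(n))
print(bot.read_state())
E
```

```text
pics
scene {'fx': 504.3086075603825, 'fy': 504.3086075603825, 'cx': 320.6132617695561, 'cy': 234.36884659408977, 'view': array([[-9.60529506e-02,  9.95154263e-01,  2.10196171e-02,
         5.58847314e+01],
       [-6.14434701e-01, -7.58929181e-02,  7.85309024e-01,
         2.26172138e+02],
       [ 7.83098863e-01,  6.25160668e-02,  6.18747050e-01,
        -1.48223899e+03],
       [ 0.00000000e+00,  0.00000000e+00,  0.00000000e+00,
         1.00000000e+00]])}
top {'fx': 445.38231360333833, 'fy': 445.38231360333833, 'cx': 317.71421933270017, 'cy': 238.116764412335, 'view': array([[-2.01259811e-02, -9.99793146e-01,  2.93429394e-03,
         6.03645431e+00],
       [ 9.79222704e-01, -1.91193841e-02,  2.01884482e-01,
        -4.96688393e+02],
       [-2.01786620e-01,  6.93645051e-03,  9.79404945e-01,
        -9.96312148e+02],
       [ 0.00000000e+00,  0.00000000e+00,  0.00000000e+00,
         1.00000000e+00]])}
wrist {'fx': 370.03258188463707, 'fy': 370.03258188463707, 'cx': 319.1696825763035, 'cy': 242.06649936445712, 'T_tool_cam': array([[ 3.79054310e-04,  9.52250924e-01,  3.05316285e-0
[... 280 characters left out ...]
0]])}
{'t': 0.15, 'joint_pos': array([ 1.46011433e+00,  3.59225935e-01,  1.12443544e-02, -2.81511720e-04,
       -1.22411082e+00, -2.88107675e-01]), 'qvel': array([-8.36480924e-04, -2.89473237e-03,  4.14714605e-03,  1.19481739e-03,
       -4.38439726e-04,  6.54155756e-05]), 'tau': array([-1.02837614e-03, -5.83274209e+01,  2.93292063e+01,  7.00127766e+00,
        8.78221152e-03, -1.09956518e-04]), 'tcp_pos': array([261.96960207, 621.66489473, 225.8198873 ]), 'eef_rot': array([ 9.80176920e-01, -1.98123111e-01, -7.44162679e-05,  6.57213204e-04]), 'contact_force': array([ 0.08819633,  0.5488893 , -0.62648629]), 'moment': array([-0.05756244, -0.04016629, -0.04510402]), 'width': 87.60677315682298}
```

View pics/scene0.png

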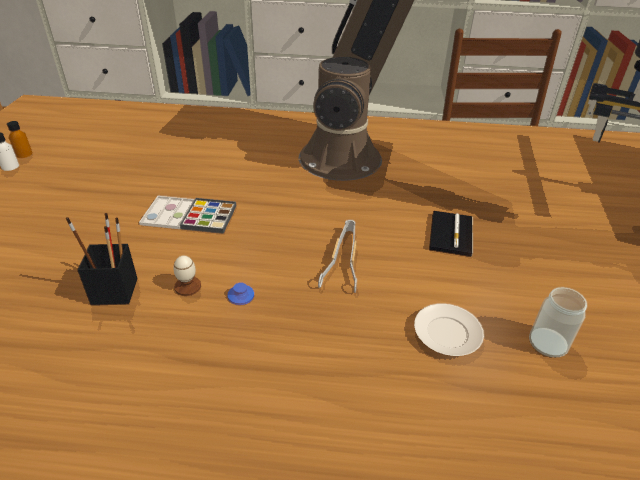

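View pics/top0.png

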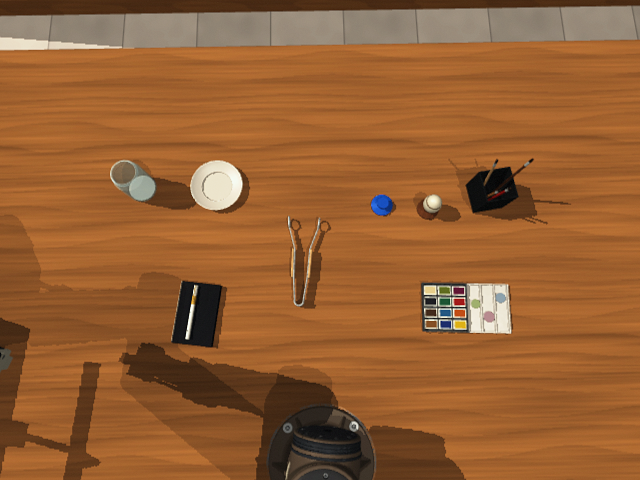

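View pics/wrist0.png

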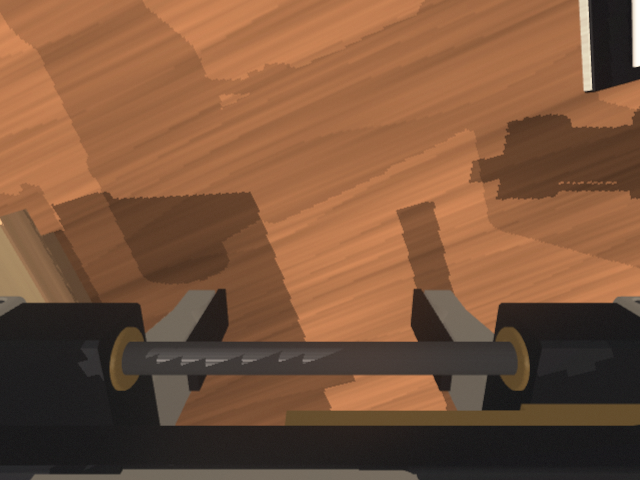

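Scene view: egg on its brown pedestal at (184,268), with the blue look-alike at (240,294). The tongs run from (350,222) to (340,290), the saucer is at (449,331), the jar at (560,322) and the pot at (108,274). Top view: egg at (431,205), blue look-alike at (381,205), tongs bow at (299,304), loops at (292,222)/(322,224), saucer at (217,186). I'll enlarge these.

```bash
cat > h.py <<'E'
import numpy as np, cv2
def cam(bot,n,st=None):
    c=bot.get_calibration(n)
    if n=="wrist":
        from scipy.spatial.transform import Rotation as R
        T=np.eye(4);T[:3,:3]=R.from_quat(st["eef_rot"]).as_matrix();T[:3,3]=st["tcp_pos"]
        W=T@c["T_tool_cam"]
    else: W=np.linalg.inv(c["view"])
    return c,W
def ray(cw,u,v):
    c,W=cw
    d=np.array([(u-c["cx"])/c["fx"],-(v-c["cy"])/c["fy"],-1.])
    return W[:3,3],W[:3,:3]@d
def onz(cw,u,v,z):
    o,d=ray(cw,u,v); return o+d*(z-o[2])/d[2]
def proj(cw,p):
    c,W=cw; q=np.linalg.inv(W)@np.append(p,1)
    return c["cx"]+c["fx"]*q[0]/-q[2], c["cy"]+c["fy"]*q[1]/q[2]
def tri(r1,r2):
    A=[];b=[]
    for o,d in(r1,r2):
        d=d/np.linalg.norm(d);P=np.eye(3)-np.outer(d,d);A.append(P);b.append(P@o)
    x=np.linalg.solve(sum(A),sum(b))
    return x,[np.linalg.norm(P@x-q) for P,q in zip(A,b)]
E
python3 - <<'E'
import cv2,numpy as np
t=cv2.imread("pics/top0.png");s=cv2.imread("pics/scene0.png")
a=cv2.resize(t[185:315,265:465],None,fx=4,fy=4,interpolation=cv2.INTER_CUBIC)
b=cv2.resize(s[210:310,150:370],None,fx=3.6,fy=3.6,interpolation=cv2.INTER_CUBIC)
cv2.imwrite("pics/tcrop.png",a);cv2.imwrite("pics/scrop.png",b)
E
```

```text
(no output)
```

View pics/tcrop.png

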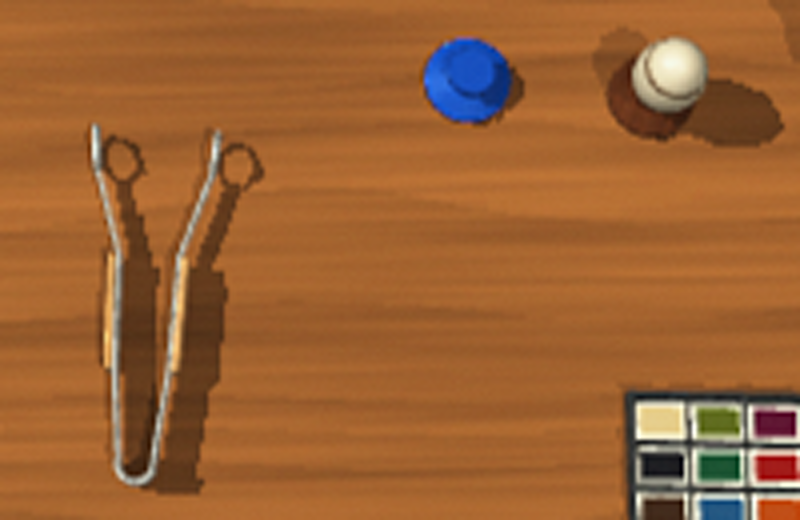

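View pics/scrop.png

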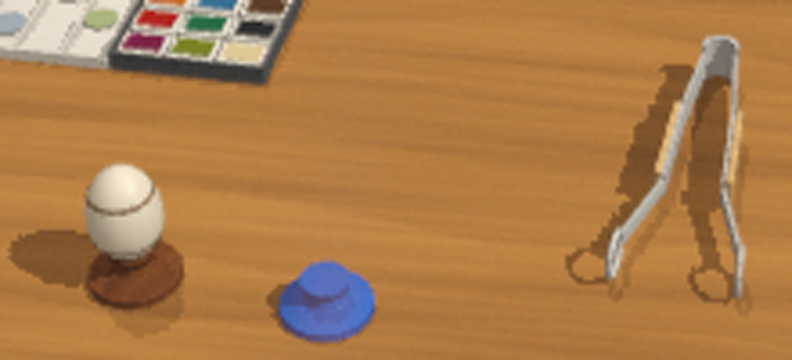

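The egg meant is the cream one on the dark brown pedestal, top (431,205). The blue piece at top (381,205) carries nothing and stays put. The tongs lie with their loops pointing away from the robot. Next I compute positions.

```bash
python3 - <<'E'
from h import *
from plant import bot
t=cv2.imread("pics/top0.png");s=cv2.imread("pics/scene0.png")
ct=cam(bot,"top");cs=cam(bot,"scene")
def blob(im,box,f):
    x0,y0,x1,y1=box;h=cv2.cvtColor(im[y0:y1,x0:x1],cv2.COLOR_BGR2HSV).astype(int)
    m=f(h[...,0],h[...,1],h[...,2]).astype(np.uint8)
    n,l,st,c=cv2.connectedComponentsWithStats(m);k=1+np.argmax(st[1:,4])
    cn=max(cv2.findContours((l==k).astype(np.uint8),0,1)[0],key=len)
    return c[k]+[x0,y0],st[k]+[x0,y0,0,0,0],cn[:,0]+[x0,y0]
cream=lambda h,sa,v:(sa<90)&(v>110)
et=blob(t,(415,185,450,225),cream);es=blob(s,(165,245,205,290),cream)
print(et[0],et[1],es[0],es[1]);print("egg",tri(ray(ct,*et[0]),ray(cs,*es[0])))
wt=blob(t,(180,150,250,220),cream);ws=blob(s,(405,295,495,365),cream)
for cw,b in((ct,wt),(cs,ws)):
    p=np.array([onz(cw,*q,18) for q in b[2]]); (c,r)=cv2.minEnclosingCircle(p[:,:2].astype(np.float32)); print("saucer",c,r)
red=lambda h,sa,v:(v<110)&(sa>100)
bl=lambda h,sa,v:(h>105)&(h<130)&(sa>120)
b=blob(t,(365,190,400,220),bl);print("blue",onz(ct,*b[0],8))
d=lambda h,sa,v:(v<45)
C=lambda x,y:(265+x/4-.375,185+y/4-.375)
for n,z,p in [("Ltip",15,(95,125)),("Rtip",15,(217,132)),("Lf",25.5,(106,254)),("Lb",25.5,(104,366)),("Rf",25.5,(190,257)),("Rb",25.5,(179,371)),("bow",31,(134,487))]:
    print(n,onz(ct,*C(*p),z).round(1))
# pot corners & brush tips
for n,(u1,v1),(u2,v2) in [("brushA",(498,160),(68,219)),("brushB",(533,160),(107,215)),("brushAx",(498,160),(107,215)),("brushBx",(533,160),(68,219)),("brushB3",(533,160),(117,218))]:
    print(n,tri(ray(ct,u1,v1),ray(cs,u2,v2)))
for q in[(466,184),(510,167),(518,189),(474,212)]: print("pot top",onz(ct,*q,95).round())
print(bot.read_state()["t"])
E
python3 - <<'E'
import cv2
t=cv2.imread("pics/top0.png");cv2.imwrite("pics/potcrop.png",cv2.resize(t[145:245,405:580],None,fx=4.5,fy=4.5,interpolation=cv2.INTER_CUBIC))
E
```

```text
[432.11489362 202.90212766] [423 195  19  17 235] [184.04608295 268.51382488] [174 256  21  26 434]
egg (array([ 577.54372679, -278.78254991,   49.42553127]), [np.float64(0.6226152844906039), np.float64(0.6226152844907483)])
saucer (644.2195434570312, 246.1655731201172) 65.25650024414062
saucer (647.1390380859375, 247.5527801513672) 65.03360748291016
blue [ 587.46470729 -164.289237      8.        ]
Ltip [561.3  66.9  15. ]
Rtip [555.4  -7.9  15. ]
Lf [478.6  60.2  25.5]
Lb [411.3  61.9  25.5]
Rf [475.8   9.9  25.5]
Rb [407.5  17.6  25.5]
bow [339.8  44.8  31. ]
brushA (array([ 639.03709522, -414.0367726 ,  195.80496311]), [np.float64(28.54030144721355), np.float64(28.540301447213622)])
brushB (array([ 609.92827094, -416.78260856,  208.03440258]), [np.float64(30.757007853386412), np.float64(30.757007853386362)])
brushAx (array([ 622.64468096, -379.55870177,  206.02980904]), [np.float64(0.04948309642012012), np.float64(0.04948309642024666)])
brushBx (array([ 625.24566271, -456.23090945,  193.16580129]), [np.float64(2.3829488578435227), np.float64(2.3829488578434117)])
brushB3 (array([ 608.6317327 , -408.13826313,  205.65240206]), [np.float64(39.514838908902234), np.float64(39.51483890890212)])
pot top [ 608. -348.   95.]
pot top [ 648. -455.   95.]
pot top [ 594. -467.   95.]
pot top [ 541. -361.   95.]
0.15
```

View pics/potcrop.png

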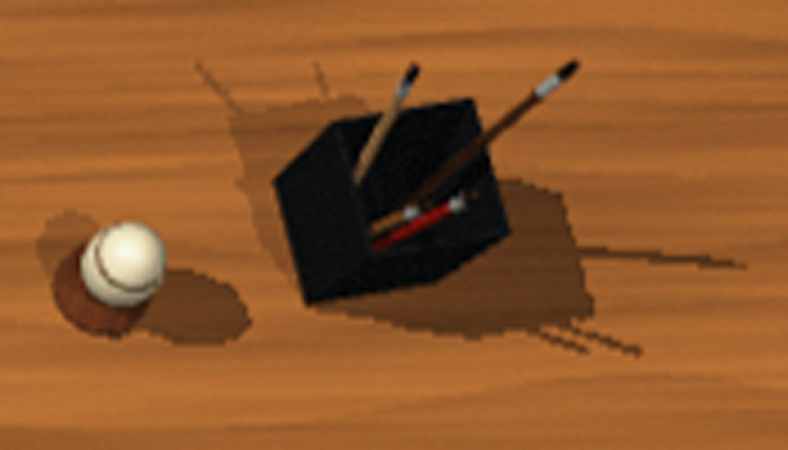

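Egg at (577,-279), saucer (645.5,247), tongs_grip about (443,37.5) with yaw -0.07. Now I move above the tongs for a wrist look.

```bash
cat >> h.py <<'E'
def q(psi): return np.array([np.cos(psi/2),np.sin(psi/2),0,0])
E
python3 - <<'E'
from h import *
from plant import bot
bot.move_ptp([448,37.2,130],q(-0.07))
st=bot.read_state(); im=bot.camera("wrist"); cv2.imwrite("pics/w1.png",im[:,:,::-1])
np.savez("w1.npz",**{k:st[k] for k in("tcp_pos","eef_rot")})
print(st["t"],st["tcp_pos"],st["eef_rot"],st["joint_pos"],st["contact_force"])
cw=cam(bot,"wrist",st)
c,s=np.cos(-.07),np.sin(-.07)
for x,y,z in[(35,24.5,25),(35,-24.5,25),(-35,22.5,25),(-35,-22.5,25),(115,34,15),(115,-34,15)]:
    print(proj(cw,[443+c*x-s*y,37.5+s*x+c*y,z]))
E
```

```text
2.3667 [448.42758948  37.81732938 130.15244821] [ 9.99398506e-01 -3.46781805e-02  2.10588563e-04 -8.03706677e-05] [ 5.24507309e-01  7.58734343e-02 -6.01311497e-01  1.11900397e-04
 -8.93169100e-01  9.76848610e-01] [-0.07071314  0.88465858 -0.93927257]
(np.float64(287.3950948212745), np.float64(199.86601307319205))
(np.float64(355.11215081028803), np.float64(199.9246842184051))
(np.float64(292.2128194871625), np.float64(288.3099675965022))
(np.float64(349.8068498104877), np.float64(288.3469976857554))
(np.float64(271.7271380493147), np.float64(81.40262538518732))
(np.float64(371.2361511161922), np.float64(81.51862250475861))
```

View pics/w1.png

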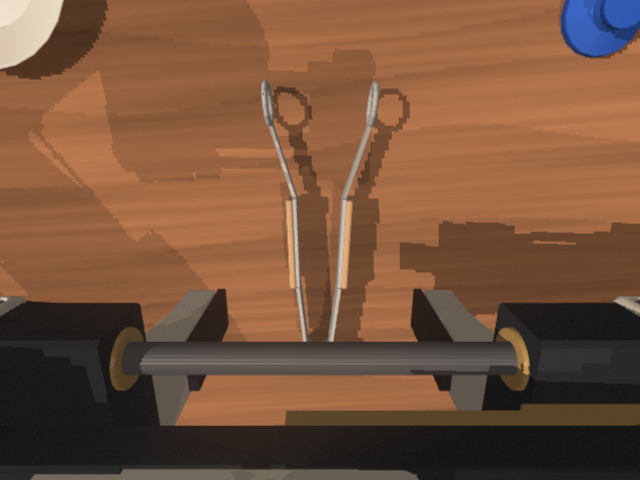

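The tongs lie at wrist pixels (287..352, 201..288) for the grips, within about 1 mm of the prediction. Grasping now.

```bash
python3 - <<'E'
from h import *
from plant import bot
y=q(-0.07)
bot.line_to([447,38,40],150,y); bot.line_to([447,38,3.5],60)
st=bot.read_state();print(st["t"],st["tcp_pos"],st["contact_force"])
bot.move_gripper(43.5,15)
st=bot.read_state();print(st["t"],st["tcp_pos"],st["contact_force"],st["width"])
bot.line_to([447,38,45],60);bot.pause(.3)
st=bot.read_state();print(st["t"],st["tcp_pos"],st["contact_force"],st["width"])
for n in("wrist","scene"): cv2.imwrite(f"pics/{n}2.png",bot.camera(n)[:,:,::-1])
E
python3 - <<'E'
import cv2
t=cv2.imread("pics/scene2.png");cv2.imwrite("pics/s2crop.png",cv2.resize(t[180:320,270:450],None,fx=4,fy=4,interpolation=cv2.INTER_CUBIC))
E
```

```text
3.925 [447.10710066  38.02991165   3.55196446] [ 0.65624876 -0.25637842  0.50144075]
4.825 [447.16246998  38.07572349   3.53726581] [-0.25346954  0.62776168  1.3606599 ] 43.58041277422721
5.9667 [446.85563361  37.90862961  44.71265068] [-1.27743948  0.513181   -0.36541331] 43.52430938320746
```

View pics/wrist2.png

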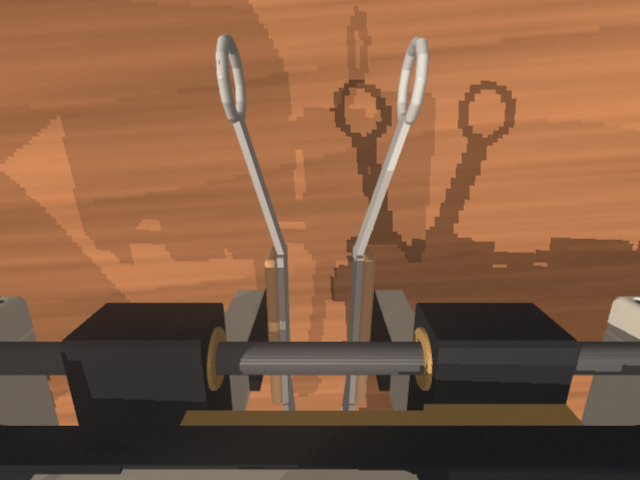

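View pics/s2crop.png

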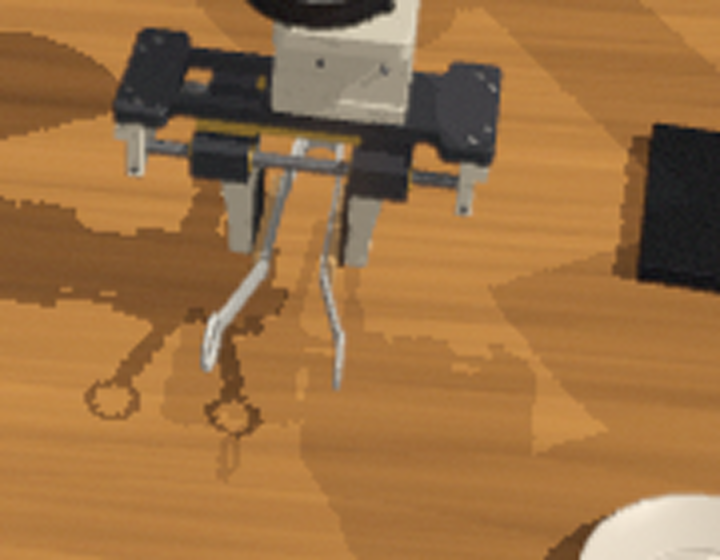

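The tongs are up in the fingers, wrist view loops at (231,80)/(413,82). I'll check their pitch by triangulating the loops.

```bash
python3 - <<'E'
from h import *
from plant import bot
st=bot.read_state();cw=cam(bot,"wrist",st);cs=cam(bot,"scene")
for w,s in(((231,79),(354.2,270.3)),((413,81),(322.2,265.5))):
    print(tri(ray(cw,*w),ray(cs,*s)))
R=cw[1]
print(st["tcp_pos"],st["width"])
c,s=np.cos(-.07),np.sin(-.07)
for y in(33,-33):
  for z in (12,):
    p=st["tcp_pos"]+np.array([c*96-s*y,s*96+c*y,z]); print(p,proj(cw,p),proj(cs,p))
E
```

```text
(array([547.09145513,  64.10466471,  54.15990202]), [np.float64(0.5898141570198864), np.float64(0.5898141570198374)])
(array([541.58094725,  -2.20976331,  55.19510724]), [np.float64(0.4199765986576958), np.float64(0.4199765986576766)])
[446.87638774  37.92558255  44.79202321] 43.739692611944776
[544.94939773  64.13025221  56.79202321] (np.float64(231.72224209640663), np.float64(84.16403862740921)) (np.float64(354.6297687256988), np.float64(268.57264524990256))
[540.3331698   -1.70811381  56.79202321] (np.float64(411.4894737023814), np.float64(84.26200242028247)) (np.float64(322.3260409718691), np.float64(264.45702042237565))
```

```bash
cat >> h.py <<'E'
def tcp_for(jaw,psi,d=97.7,dz=9.9):
    return np.array([jaw[0]-d*np.cos(psi),jaw[1]-d*np.sin(psi),jaw[2]-dz])
E
python3 - <<'E'
from h import *
from plant import bot
psi=-0.15; e=np.array([577.5,-279,48.5]); f=np.array([np.cos(psi),np.sin(psi),0])
bot.line_to(tcp_for(e-70*f+[0,0,40],psi),200,q(psi))
bot.line_to(tcp_for(e-70*f,psi),80)
bot.pause(.3)
st=bot.read_state();print(st["t"],st["tcp_pos"],tcp_for(e-70*f,psi),st["contact_force"],st["width"])
for n in("wrist","top","scene"): cv2.imwrite(f"pics/{n}3.png",bot.camera(n)[:,:,::-1])
t=cv2.imread("pics/scene3.png");cv2.imwrite("pics/s3crop.png",cv2.resize(t[180:320,120:300],None,fx=4,fy=4,interpolation=cv2.INTER_CUBIC))
t=cv2.imread("pics/top3.png");cv2.imwrite("pics/t3crop.png",cv2.resize(t[160:300,350:530],None,fx=4,fy=4,interpolation=cv2.INTER_CUBIC))
E
```

```text
8.65 [ 411.92539628 -254.00258113   38.99736992] [ 411.68309023 -253.93922518   38.6       ] [ 0.05060495  0.155155   -1.67276993] 43.67552481440664
```

View pics/wrist3.png

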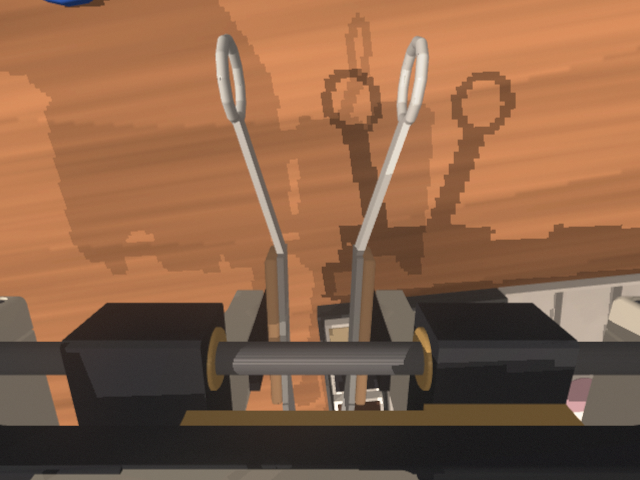

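View pics/s3crop.png

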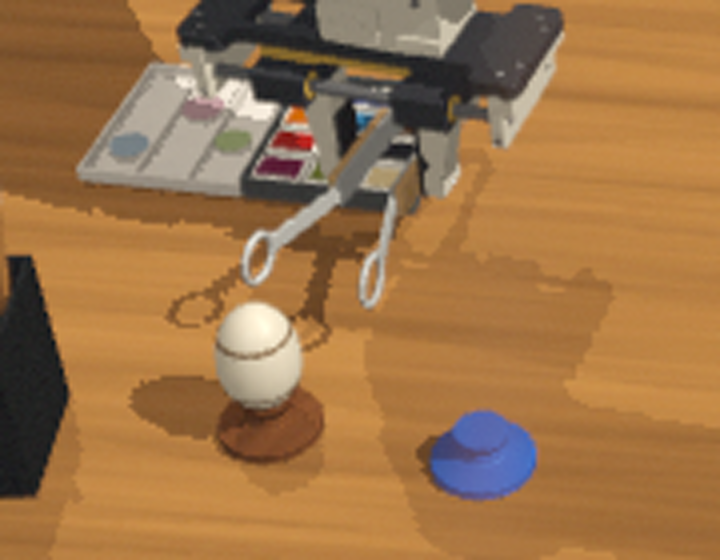

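View pics/t3crop.png

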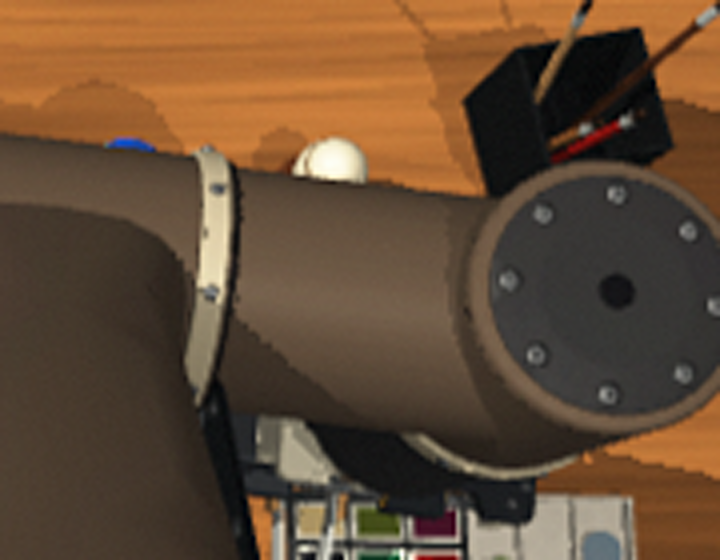

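View pics/scene3.png

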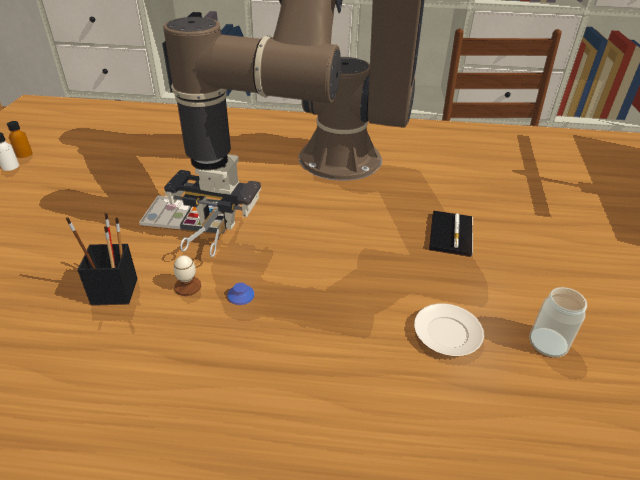

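The wrist link is well above the brushes, and the tongs are aimed at the egg at scene (184,268). I'll advance partway, then check the centring.

```bash
python3 - <<'E'
from h import *
from plant import bot
psi=-0.15; e=np.array([577.5,-279,48.5]); f=np.array([np.cos(psi),np.sin(psi),0])
bot.line_to(tcp_for(e-22*f,psi),60)
bot.pause(.2)
st=bot.read_state();print(st["t"],st["tcp_pos"],tcp_for(e-22*f,psi),st["contact_force"],st["width"])
for n in("wrist","scene"): cv2.imwrite(f"pics/{n}4.png",bot.camera(n)[:,:,::-1])
t=cv2.imread("pics/scene4.png");cv2.imwrite("pics/s4crop.png",cv2.resize(t[210:310,130:250],None,fx=6,fy=6,interpolation=cv2.INTER_CUBIC))
E
```

```text
9.95 [ 458.90219122 -261.09096843   38.72222994] [ 459.14410197 -261.11225554   38.6       ] [ 0.35263406  0.16488097 -1.33976496] 43.92613308992265
```

View pics/wrist4.png

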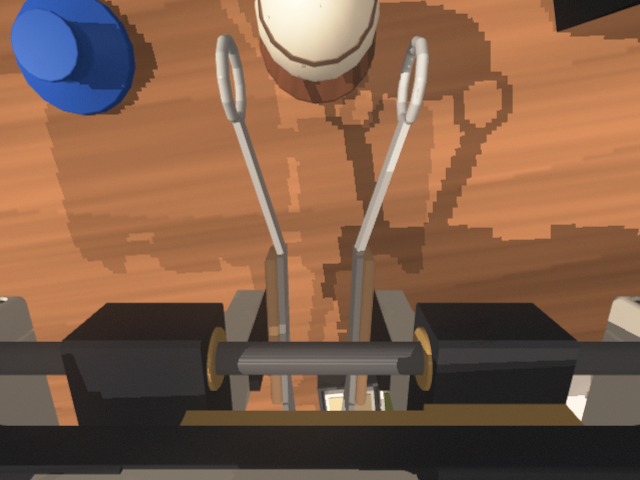

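View pics/s4crop.png

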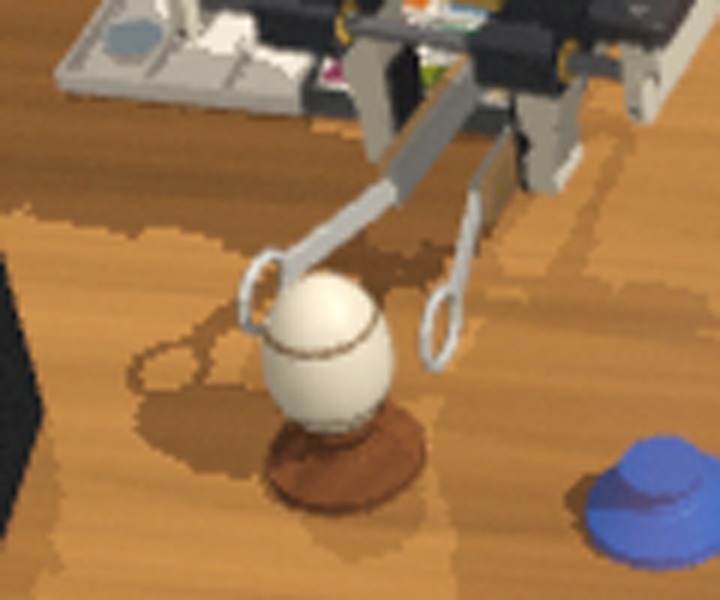

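The egg at wrist cols 256–379 (mid 317.5) sits about 1.8 mm left of the loops' middle at 322. I'll check range with the pedestal foot's near edge at (318,102), then close.

```bash
python3 - <<'E'
from h import *
from plant import bot
psi=-0.15; f=np.array([np.cos(psi),np.sin(psi),0]); l=np.array([-f[1],f[0],0])
st=bot.read_state();cw=cam(bot,"wrist",st)
p=onz(cw,319,102,4)+27*f;print("egg from foot",p)
t=bot.get_calibration("scene");cs=cam(bot,"scene")
# base of foot seen in scene crop: left (266,462) right(425,455) bottom(340,512)
for u,v in((266,462),(425,455),(340,512)): print(onz(cs,130+u/6,210+v/6,4))
e=np.array([577.5,-279,48.5])+1.6*l
print("target",e)
bot.line_to(tcp_for(e-11*f,psi),40)
bot.line_to(tcp_for(e,psi),40);bot.pause(.2)
st=bot.read_state();print(st["t"],st["tcp_pos"],tcp_for(e,psi),st["contact_force"],st["width"])
for n in("wrist","scene"): cv2.imwrite(f"pics/{n}5.png",bot.camera(n)[:,:,::-1])
t=cv2.imread("pics/scene5.png");cv2.imwrite("pics/s5crop.png",cv2.resize(t[210:310,130:250],None,fx=6,fy=6,interpolation=cv2.INTER_CUBIC))
E
```

```text
egg from foot [ 577.02681933 -278.06849229    4.        ]
[ 587.03326224 -302.41031171    4.        ]
[ 577.3045426  -249.51796063    4.        ]
[ 607.44231854 -270.10315658    4.        ]
target [ 577.73910101 -277.41796628   48.5       ]
11.1 [ 480.94081986 -262.78293721   38.56079907] [ 481.1361667  -262.81786073   38.6       ] [-0.34841499 -0.13737694 -0.87702354] 43.528282082898336
```

View pics/wrist5.png

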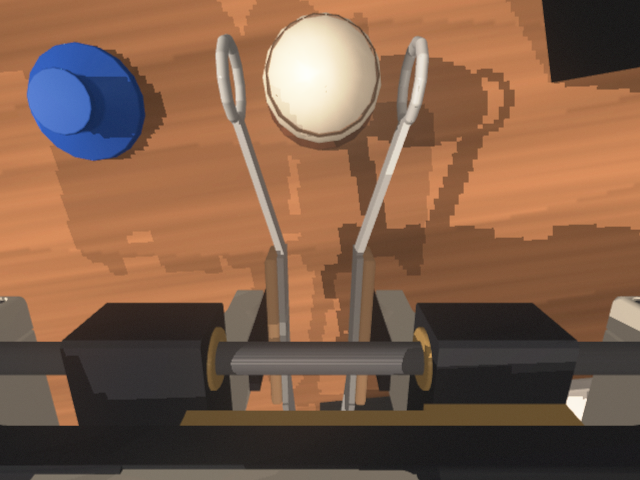

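View pics/s5crop.png

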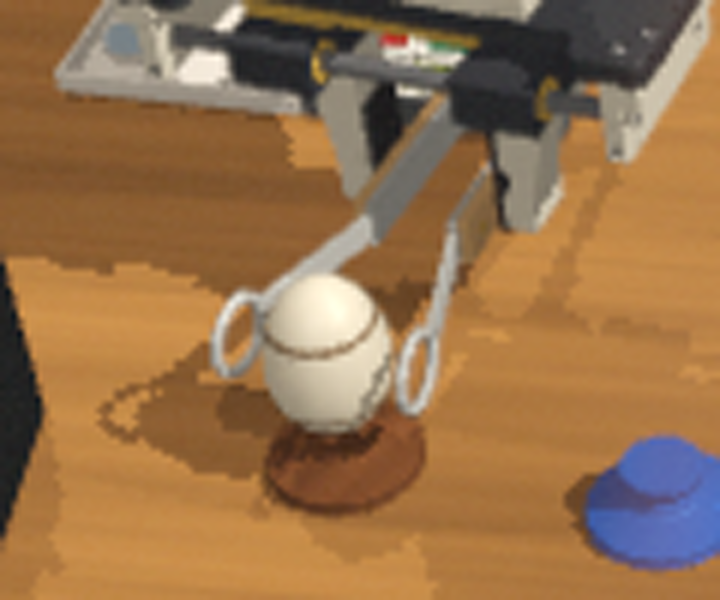

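Well centred: egg at cols 263–379, row 77, between the loops at (231,79) and (413,81). Closing gently.

```bash
python3 - <<'E'
from h import *
from plant import bot
for w,F in((39,15),(35,15),(33,18),(27,20)):
    bot.move_gripper(w,F);st=bot.read_state();print(st["t"],st["width"],st["contact_force"])
bot.pause(.2)
for n in("wrist","scene"): cv2.imwrite(f"pics/{n}6.png",bot.camera(n)[:,:,::-1])
t=cv2.imread("pics/scene6.png");cv2.imwrite("pics/s6crop.png",cv2.resize(t[210:310,130:250],None,fx=6,fy=6,interpolation=cv2.INTER_CUBIC))
E
```

```text
11.5583 38.95901474945525 [ 0.51711051  0.15145535 -2.35687859]
11.9083 35.10382792254275 [-0.07167252  0.49137167 -1.57388555]
12.1917 33.38508774140525 [-0.11187952  0.62808596 -1.659063  ]
12.4083 32.862950880113246 [ 0.14833684  0.26998886 -0.64295438]
```

View pics/wrist6.png

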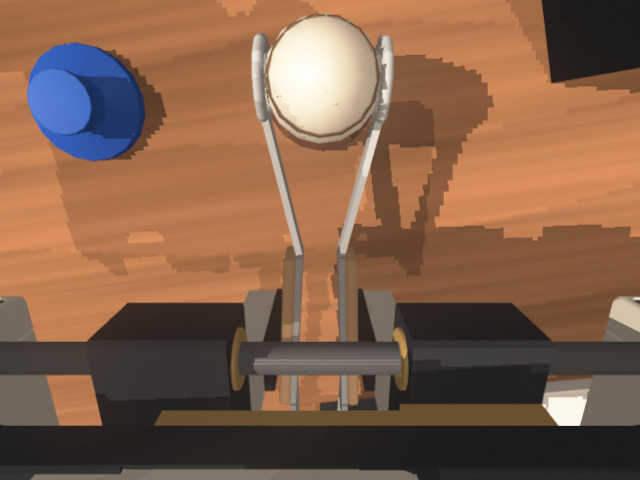

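View pics/s6crop.png

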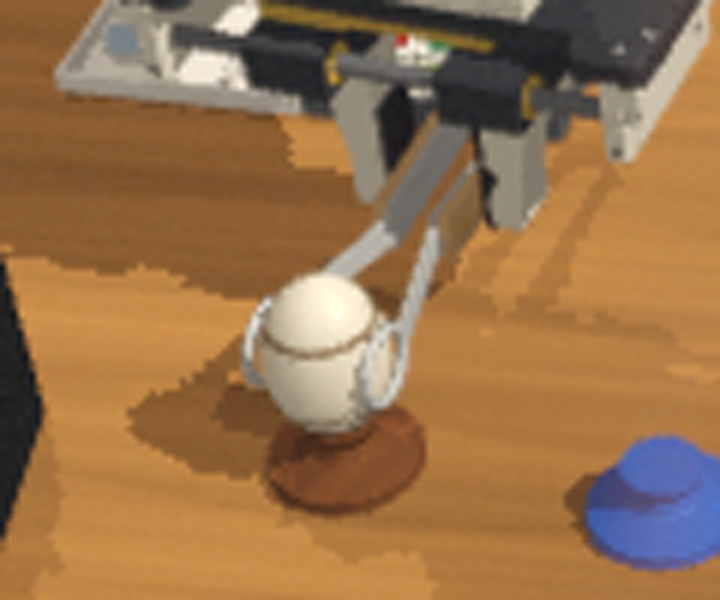

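The loops seat on the egg's sides at wrist (260,79) and (385,79), width 32.9 mm. Lifting with firmer grip.

```bash
python3 - <<'E'
from h import *
from plant import bot
bot.move_gripper(27,28)
p=bot.read_state()["tcp_pos"].copy()
bot.line_to([481.1,-262.8,60],30); bot.line_to([481.1,-262.8,120],80); bot.pause(.2)
st=bot.read_state();print(st["t"],st["tcp_pos"],st["width"],st["contact_force"])
for n in("wrist","scene"): cv2.imwrite(f"pics/{n}7.png",bot.camera(n)[:,:,::-1])
t=cv2.imread("pics/scene7.png");cv2.imwrite("pics/s7crop.png",cv2.resize(t[190:310,110:250],None,fx=5,fy=5,interpolation=cv2.INTER_CUBIC))
E
```

```text
14.8917 [ 480.77044603 -262.74557706  119.41272414] 32.479624194894015 [-0.68286203 -0.61179638 -1.61959046]
```

View pics/wrist7.png

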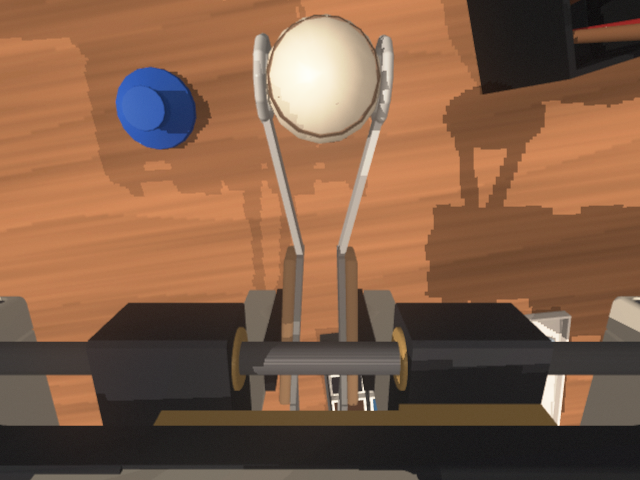

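View pics/s7crop.png

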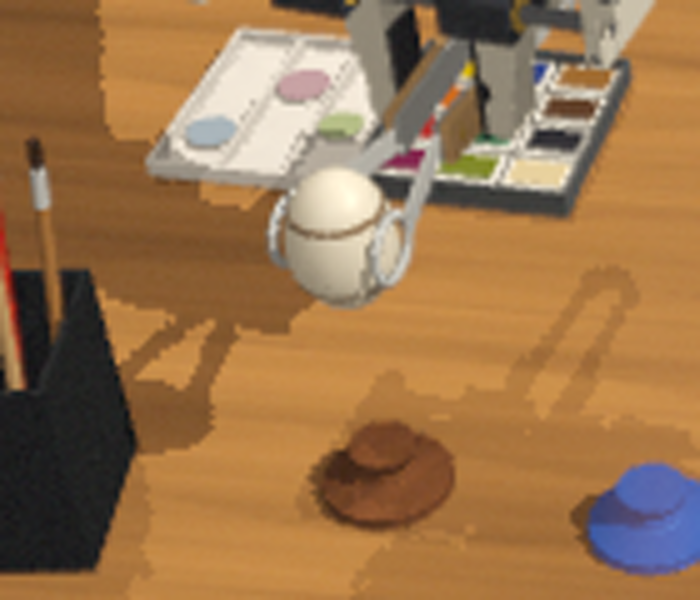

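The egg is clear of the pedestal, which still stands, and upright in the loops. Carrying it over the saucer.

```bash
python3 - <<'E'
from h import *
from plant import bot
psi=0.1; t=tcp_for(np.array([645.5,247,0]),psi); t[2]=120
m=np.array([485.,0,120])
bot.line_to(m,150,q(0)); bot.line_to(t,150,q(psi)); bot.pause(.5)
st=bot.read_state();print(st["t"],st["tcp_pos"],t,st["width"],st["contact_force"],abs(st["qvel"]).max())
for n in("wrist","scene","top"): cv2.imwrite(f"pics/{n}8.png",bot.camera(n)[:,:,::-1])
E
```

```text
19.175 [548.26313808 237.22270726 119.99645506] [548.28809305 237.24627519 120.        ] 32.331523073854356 [ 0.14136994  0.68251936 -2.02428667] 0.0015957759404305754
```

View pics/wrist8.png

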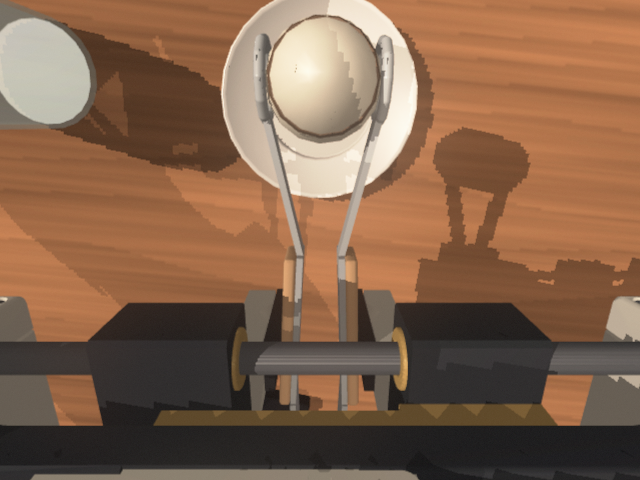

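View pics/scene8.png

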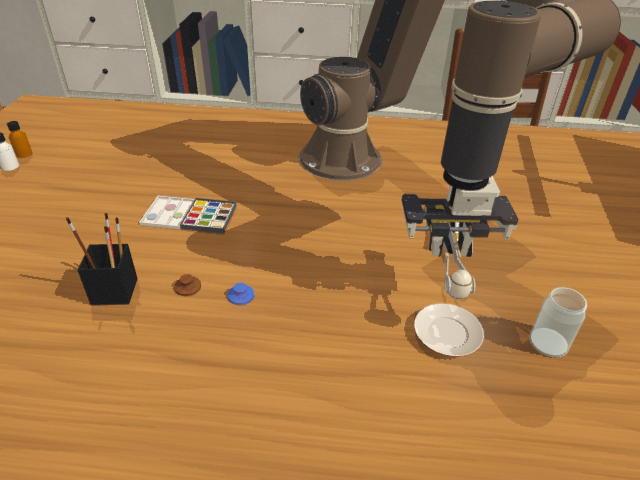

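View pics/top8.png

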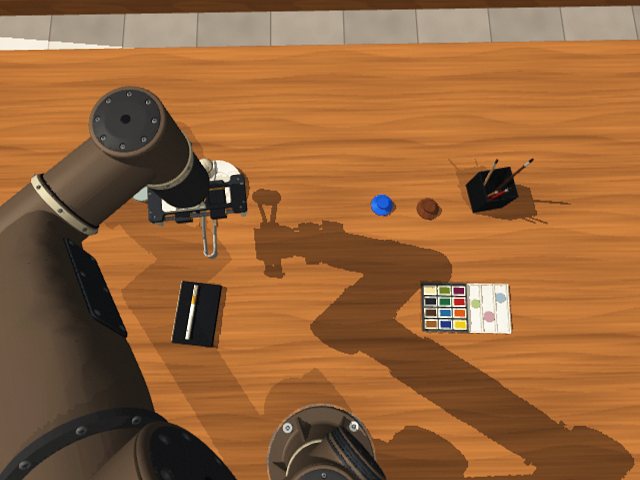

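Now a check of egg position by two views (wrist/scene), against the saucer.

```bash
python3 - <<'E'
from h import *
from plant import bot
st=bot.read_state();cw=cam(bot,"wrist",st);cs=cam(bot,"scene")
print("egg",tri(ray(cw,323.5,78),ray(cs,460.5,284.5)))
im=cv2.imread("pics/wrist8.png");m=cv2.inRange(cv2.cvtColor(im,cv2.COLOR_BGR2HSV),(0,0,120),(180,90,255));m[:, :215]=0;m[:,425:]=0;m[205:]=0
c=max(cv2.findContours(m,0,1)[0],key=cv2.contourArea)[:,0]
p=np.array([onz(cw,*a,18)[:2] for a in c if a[1]>2],np.float32);print("saucer",cv2.minEnclosingCircle(p))
print("ped",onz(cs,187,286,4),st["t"])
t=cv2.imread("pics/scene8.png");cv2.imwrite("pics/s8crop.png",cv2.resize(t[220:365,400:500],None,fx=4,fy=4,interpolation=cv2.INTER_CUBIC))
E
```

```text
egg (array([646.51236893, 247.5679493 , 130.74554067]), [np.float64(1.0640776045205833), np.float64(1.0640776045205658)])
saucer ((638.5811157226562, 247.20501708984375), 69.59502410888672)
ped [ 581.12512394 -277.57637852    4.        ] 19.325
```

View pics/s8crop.png

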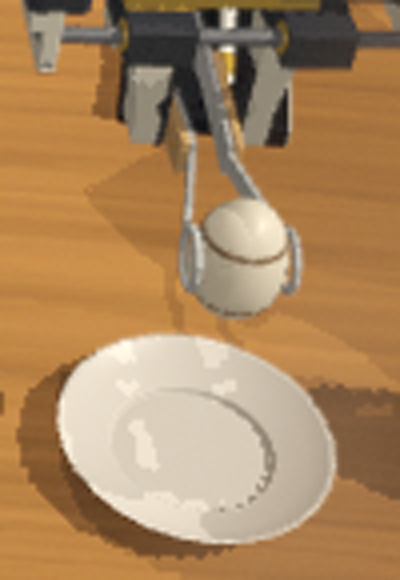

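The egg is upright in the loops at about (646,248,131), with some 84 mm of air above the rim, and the arm is still. Handing in.

```bash
python3 - <<'E'
from plant import bot
st=bot.read_state();print(st["t"],st["width"])
bot.close_job()
E
```

```text
19.325 32.687752973838
the job is handed in; nothing more can be done
```

The egg is held in the tongs over the middle of the saucer, and I handed the job in at 19.3 s. I gripped the tongs by their wooden scales, closed the loops round the egg, lifted it off the brown pedestal and carried it across at low speed.

**Last checks:**
- **Egg position:** the centre is at about (646, 248, 131) mm, triangulated from the wrist and scene views. The saucer's centre, measured at the start, is at (645.5, 247).
- **Air below the egg:** about 84 mm between the egg and the saucer's rim.
- **Hold:** the egg is upright in the loops and the arm was still. The width over the scales is 32.3–32.7 mm, which matches the 32 mm expected with the egg held. The fingers were not near the egg in any picture.
- **Other things on the table:** the pedestal stands upright within about 4 mm of its start, which is within measuring error. The saucer, the blue look-alike and the bystanders look unmoved.

**One disagreement:** a rough refit of the saucer from the last wrist picture put its centre 7 mm nearer the robot. I discounted it because the tongs' arms had merged into the mask: the fitted radius came out at 69.6 mm instead of 65 mm. Either value is well inside the 40 mm limit.

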